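# Fit a lens cell and set the focus collar a quarter turn off its stop

## Task

Take the brass lens cell with the blue lens out of the white tray and drop it, lens up, into the bore of the knurled aluminium focus collar on the black barrel, so that its rim sits flat on the collar. Then screw the collar down clockwise until it bottoms out on the barrel's shoulder, back it off a quarter turn, and finish still gripping the collar, holding it still at that setting so that it can be locked. Leave the other lens cells and everything else on the table where they are.

Things in the scene. Friction and masses are not known exactly. Their poses are not given: they have to be found in the camera images.
- cell_center (a point): The brass lens cell with a blue lens, 28 mm tall, 30 to 65 g. Lower half: plain shank, 25 mm diameter, 14 mm long, foot chamfered. Upper half: rim to grip, 32 mm diameter, 14 mm tall. The point is on its axis half-way up, level with the rim's underside; z up out of the lens. It starts in any well of the tray, shank loosely in the well, rim on the tray's top (22 mm above the table).
- tray: White plastic lens tray, fixed, 205 x 66 x 22 mm. Origin at the centre of its underside; x runs along its row of three wells (28 mm diameter, 18 mm deep, 66 mm apart), z up.
- cell_black_center (a point): A lens cell of the same shape and size in black with a green lens, in another well of the tray; leave it there. Point half-way up its axis.
- cell_red_center (a point): A lens cell of the same shape and size in red with a clear lens, in another well of the tray; leave it there. Point half-way up its axis.
- collar_top (a point): Focus collar: a knurled aluminium ring, 50 mm diameter, 36 mm tall, already started on the barrel's vertical thread. The point is on its axis in the plane of its top face; z up, x points to the red line on it. Bore in its top: 27 mm diameter, 18 mm deep. Grip it across the outside, 15 to 20 mm below its top. It stays where it is left; the thread drags about 0.06 N m.
- collar (a joint): Turn of the collar on its thread, rad: 0 is fully down, bottomed on the barrel's shoulder, red line at the thick white mark; it grows as the collar is unscrewed, anticlockwise from above, to a stop at 4.4. The collar rises 8 mm a turn (1.27 mm per rad); its top is 114 mm above the table when down. It starts between 1.9 and 3.4.
- shoulder (a point): Centre of the top face of the barrel's black shoulder, 66 mm diameter, 78 mm above the table, on the collar's axis; x points to the thick white mark; thin white marks every 15 degrees. The barrel stands upright in a black clamp block, 64 mm square, on a fixed aluminium base plate 110 mm square.
- driver_grip (a point): Bystander: a screwdriver with a red handle, 160 mm long, lying on the table; the point is in its handle.
- solvent: Bystander: a capped bottle, 56 mm diameter, 130 mm tall; origin under its centre.
- mirror: Bystander: a mirror mount on a steel post, 104 mm tall, foot 40 mm diameter; origin under its foot.
- blower: Bystander: a black rubber blower bulb standing upright, 56 mm diameter, 100 mm tall; origin under its centre.
- sensor: Bystander: a black sensor puck, 52 mm diameter, 20 mm tall; origin under its centre.
Things that resemble listed ones, but are neither listed nor needed, are in the scene too. Of the things that look like the part that bears collar_top, the smaller one is meant.

How it is judged:
By the outcome, as a careful person would: the job done as asked, in the order asked, and still so for the second after the job is handed in, while the arm keeps its last pose, push and grip.
It also fails if it takes over 58 s, if anything falls off the work surface, if the arm or the gripper's body presses on something with over 40 N, if the wrist force passes 120 N, or if a joint passes its speed limit or range.

## Robot

A 6-joint arm with a two-finger parallel gripper is mounted at the origin on the work surface. World frame = base frame: x ahead of the robot, y to its left, z up, the work surface at z = 0. Lengths are in m, angles in rad, forces in N, time in s.
With the tool pointing down it reaches from about 0.425 to 0.925 m from the base axis. Payload 12.5 kg.
Tool frame: the origin (TCP) lies on the centre line of the jaws, within the pads' length; the fingertips stand 11 mm ahead of it and the grasp point (between the pads) lies 8 mm behind it; x points along the fingers, y is the direction in which the jaws open and shut, and the axes are right-handed (so a half turn about x gives the same grasp; the last joint's range is limited). The gripper opens to 85 mm and grips with 20 to 120 N. Pads are 22 mm wide; open, the fingers measure 114 mm over their backs; the gripper's body (76 mm by 85 mm) begins 54 mm behind the grasp point. The pads swing forward as they close: fully open they stand 13 mm farther back than shut.
Start: joints at [-1.219, 0.491, 1.559, -0, 1.092, -0.106], TCP at [0.276, -0.561, 0.242] pointing down, gripper open.
Joint ranges: [-3.1, 3.1], [-0.84, 2.19], [0.05, 2.79], [-1.13, 4.28], [0.06, 2.93], [-2.69, 2.69]. Speed limits (rad/s): [2.22, 2.22, 2.79, 3.14, 3.14, 3.14].

## Interface

Orientations are given as a unit quaternion [w, x, y, z].
In Python, from rig import robot, read_camera, finder gives the robot as it stands.
- The arm moves only by the tool carry_out, never from a script. Its argument "steps" is a list of rows, each an object of numbers: "hand": the closure, from -1 (fully open) to 1 (shut); "tx", "ty", "tz": the shift along the tool's x, y, z in m; "wx", "wy", "wz": the turn, a rotation vector about the tool's x, y, z in rad. In form: [{"hand": .., "tx": .., "ty": .., "tz": .., "wx": .., "wy": .., "wz": ..}, ...]. A call has 1 to 10 rows; each row is the pose to reach, as a shift and turn from the pose commanded when the call began, along the tool's axes at that moment; what a row does not reach only later rows make up. A row lasts 1/10 s, in which the tool goes at most 50 mm and 8.59 degrees, less where a joint would pass 70% of its speed; a pose out of reach is approached as far as the arm can. A call with a gripper value outside its range is refused whole. The fingers move at their own pace and stop on an object; "force" is the grip in N (left out, the last holds). Time passes only in rows, so rows that repeat a pose let the fingers close. It gives the time, the measured TCP pose, the force and the opening at its end, in the units of the state.
- robot.sense(): the state, without advancing time (a new reading comes with each control period).
- read_camera(name): name is "scene" or "top"; returns a dict with "frame" (480x640x3 uint8, blue, green, red), "fx", "fy", "cx", "cy" (pixels), "rvec" (rotation vector, rad) and "tvec" (3), from world to camera coordinates, as OpenCV has them. Camera axes: x right, y down, z forward; pixel columns grow to the right and rows downward; lengths in m; the calibration is good to about 2 mm. A picture is of the moment at which its call begins. There is no depth.
- robot.hand_in(): hands the job in, once; it reports no verdict.
Trained networks look in a picture, given as the dict that the camera call returned (one of the last four; its "shot" number tells which), for a name from the list of things; names that differ only in an ending like _2 or _b are one class to them, and where a whole thing is asked for, a point or a joint stands for the part that bears it (a point fixed in the world has none). Each returns a list of dicts, best first, with "conf" (0 to 1); they miss things now and then, are a little off and sometimes report something else, mostly with a low value. They report only what shows in the picture. A call takes as long as a camera call. They do not tell look-alikes from the thing itself.
- finder.regions_of(picture, target): "pixels" (480x640 bool, what is visible of it) and "extent" ([left, top, right, bottom] in pixels, round what is visible of it).
The state is a dict: "clock": time; "qpos": joint angles; "joint_vel": joint speeds; "joint_torque": joint torques, N m; "ee_pos": TCP position; "eef_rot": TCP orientation; "force": force on the tool from outside, world axes, zero at the start; "torque": the same for the moment, N m; "finger_gap": finger opening in m.
Only numpy, scipy, OpenCV 4.12 (cv2) and the standard library are available. Lean on these libraries where they do the work, as an engineer would, in place of code of your own. Each camera call takes 0.05 s, during which the arm holds its last target. There are 200 camera calls.

## Working session

There is one attempt and no reset: what is moved stays moved. The work goes in short steps, Python scripts to look and compute and a tool call to move; the robot and the scene stay as the last step left them, time stands still between calls to the robot, and variables do not carry over. Pictures are saved under pics/ and viewed, about 8 in all and at most 12, crops included, and the job is handed in when it is done.

Besides the shell and the picture viewer there is one more tool, called after "Call:" as name(argument=value, ...), one argument or row to a line, values as JSON. carry_out: Moves the arm, as the interface text tells. Its arguments: {"type":"object","properties":{"steps":{"type":"array"},"force":{"type":"number"}},"required":["steps"]}

```bash
mkdir -p pics; ls; cat > h.py <<'E'
import numpy as np, cv2
from rig import robot, read_camera, finder
def ray(p,u,v):
    R=cv2.Rodrigues(np.array(p["rvec"],float))[0]; t=np.array(p["tvec"],float).ravel()
    d=R.T@np.array([(u-p["cx"])/p["fx"],(v-p["cy"])/p["fy"],1.]); return -R.T@t,d
def atz(p,u,v,z):
    c,d=ray(p,u,v); return c+d*(z-c[2])/d[2]
def proj(p,X):
    K=np.array([[p["fx"],0,p["cx"]],[0,p["fy"],p["cy"]],[0,0,1.]])
    return cv2.projectPoints(np.array(X,float).reshape(-1,3),np.array(p["rvec"],float),np.array(p["tvec"],float),K,None)[0].reshape(-1,2)
E
python3 - <<'E'
from h import *
np.set_printoptions(precision=4,suppress=True)
s=robot.sense(); print({k:np.round(v,3) for k,v in s.items()})
for n in("scene","top"):
    p=read_camera(n); cv2.imwrite(f"pics/{n}0.png",p["frame"]); print(n,p["fx"],ray(p,320,240))
    for t in["cell_center","cell_black_center","cell_red_center","tray","collar_top","driver_grip","solvent","mirror","blower","sensor"]:
        for r in finder.regions_of(p,t)[:3]:
            ys,xs=np.nonzero(r["pixels"]); print(t,round(r["conf"],2),np.round(r["extent"],0),xs.mean().round(1),ys.mean().round(1),len(xs))
E
```

```text
pics
{'clock': np.float64(0.0), 'qpos': array([-1.219,  0.492,  1.559,  0.   ,  1.092, -0.106]), 'joint_vel': array([ 0.001, -0.   , -0.001,  0.   , -0.   ,  0.001]), 'joint_torque': array([ -0.   , -61.845, -26.159,  -0.   ,   0.004,   0.   ]), 'ee_pos': array([ 0.276, -0.56 ,  0.242]), 'eef_rot': array([-0.16 , -0.689, -0.161,  0.689]), 'force': array([0.066, 0.214, 0.906]), 'torque': array([-0.019,  0.024,  0.006]), 'finger_gap': np.float64(0.085)}
scene 554.572536641911 (array([ 1.0628, -0.1508,  1.0401]), array([-0.4944,  0.1778, -0.8509]))
cell_center 0.71 [162. 299. 180. 317.] 170.2 306.5 223
cell_black_center 0.77 [155. 269. 171. 286.] 162.7 278.7 189
cell_red_center 0.48 [170. 329. 186. 345.] 178.5 335.9 268
cell_red_center 0.38 [318. 353. 349. 379.] 335.6 364.3 585
tray 0.59 [148. 259. 203. 364.] 173.7 314.2 2604
collar_top 0.9 [115. 162. 147. 201.] 130.4 178.2 1125
collar_top 0.75 [356. 203. 380. 228.] 367.0 215.5 595
driver_grip 0.63 [242. 190. 255. 250.] 246.8 228.5 407
solvent 0.79 [450. 319. 482. 365.] 465.8 341.8 1203
mirror 0.92 [426. 174. 458. 218.] 440.7 193.7 610

[... 160 characters left out ...]
y([ 0.1598,  0.0178, -0.9873]))
cell_center 0.73 [445. 231. 459. 246.] 452.0 239.1 134
cell_red_center 0.6 [442. 203. 457. 218.] 449.7 212.2 133
tray 0.96 [432. 199. 472. 280.] 450.4 240.6 1981
tray 0.3 [263. 238. 287. 260.] 274.7 249.9 407
collar_top 0.6 [264. 242. 285. 261.] 274.4 249.6 377
driver_grip 0.91 [363. 275. 387. 340.] 374.3 296.7 374
solvent 0.79 [234. 118. 262. 153.] 244.2 134.1 628
mirror 0.62 [182. 251. 216. 276.] 196.9 263.8 519
mirror 0.25 [434. 198. 470. 281.] 450.4 240.6 1900
blower 0.82 [179. 192. 202. 216.] 191.4 203.7 423
blower 0.66 [442. 233. 462. 243.] 452.6 238.3 136
sensor 0.62 [331. 148. 353. 171.] 340.2 158.4 346
sensor 0.28 [449. 260. 458. 275.] 454.5 265.6 156
```

View pics/scene0.png

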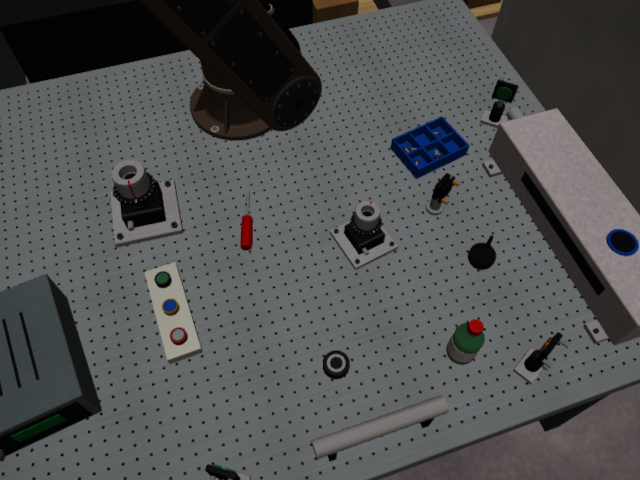

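View pics/top0.png

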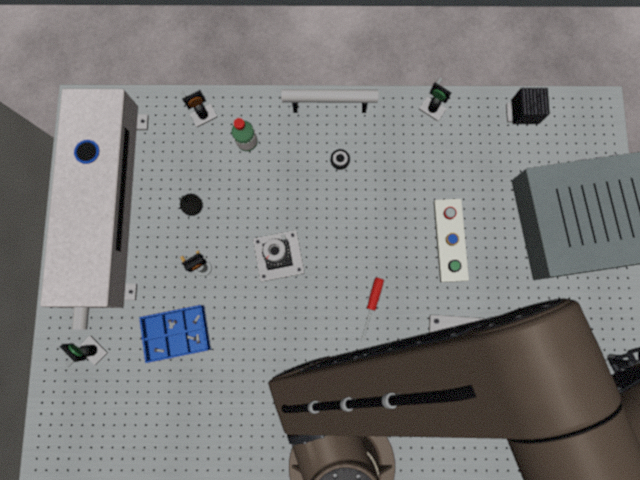

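```bash
cat >> h.py <<'E'
from scipy.optimize import least_squares
def hullbox(p,cyls,x,y):
    a=np.linspace(0,2*np.pi,48)
    P=np.vstack([np.c_[x+r*np.cos(a),y+r*np.sin(a),0*a+z] for r,z in cyls])
    q=proj(p,P); return np.r_[q.min(0),q.max(0)]
E
python3 - <<'E'
from h import *
np.set_printoptions(precision=4,suppress=True)
S=read_camera("scene");T=read_camera("top")
def box(p,t,near):
    L=[r for r in finder.regions_of(p,t) if np.hypot(*(np.nonzero(r["pixels"])[1].mean()-near[0],np.nonzero(r["pixels"])[0].mean()-near[1]))<12]
    if not L: return None
    ys,xs=np.nonzero(L[0]["pixels"]); return np.array([xs.min()-.0,ys.min()-.0,xs.max()+1.,ys.max()+1.])-.5
def fit(t,nears,cyl,x0):
    bs=[(p,box(p,t,n)) for p,n in zip((S,T),nears) if n]
    for sel in (bs,bs[:1],bs[1:]):
        sel=[b for b in sel if b[1] is not None]
        if not sel: continue
        f=lambda v:np.concatenate([hullbox(p,cyl,*v)-b for p,b in sel])
        r=least_squares(f,x0,loss="soft_l1"); print(t,r.x,"res",f(r.x))
for t,n in(("cell_center",((170,307),(452,239))),("cell_red_center",((178,336),(450,212))),("cell_black_center",((163,279),None))):
    fit(t,n,[(.016,.036),(.016,.022)],atz(S,*n[0],.03)[:2])
c=.117
fit("collar_top",((367,215),(274,250)),[(.025,c),(.025,c-.036)],atz(S,367,215,.1)[:2])
fit("collar_top",((130,178),None),[(.025,c),(.025,c-.036)],atz(S,130,178,.1)[:2])
print("plate corners S",[atz(S,u,v,.008)[:2] for u,v in((332,236),(360,265),(397,243),(367,213))])
print("plate corners T",[atz(T,u,v,.008)[:2] for u,v in((255,241),(297,233),(303,273),(261,280))])
print("tray corners T",[atz(T,u,v,.022)[:2] for u,v in((435,199),(463,199),(469,280),(440,281))])
from scipy.spatial.transform import Rotation as R
q=robot.sense()["eef_rot"]; print(R.from_quat(np.r_[q[1:],q[0]]).as_matrix())
f=S["frame"]; a=cv2.resize(f[185:275,325:405],None,fx=5,fy=5,interpolation=3); b=cv2.resize(f[155:245,105:185],None,fx=5,fy=5,interpolation=3)
cv2.imwrite("pics/c1.png",np.hstack([a,b]))
E
```

```text
cell_center [ 0.5284 -0.2725] res [-0.0891  0.2132 -0.2987 -0.1501 -0.433   0.1177 -0.0828 -0.1298]
cell_center [ 0.5284 -0.2721] res [ 0.1056  0.1851 -0.1071 -0.1789]
cell_center [ 0.5284 -0.2731] res [-0.1776  0.1232  0.1755 -0.1243]
cell_red_center [ 0.5945 -0.2692] res [-0.1249  0.0021  0.0862  0.291  -0.7281 -0.1912  0.4651  0.6047]
cell_red_center [ 0.5942 -0.2691] res [-0.1033 -0.1454  0.1048  0.1402]
cell_red_center [ 0.595  -0.2696] res [-0.6012 -0.3994  0.5924  0.3969]
cell_black_center [ 0.4621 -0.2759] res [ 0.3039 -0.0109 -0.3082  0.016 ]
cell_black_center [ 0.4621 -0.2759] res [ 0.3039 -0.0109 -0.3082  0.016 ]
collar_top [0.4891 0.1573] res [-0.0533 -0.7555 -0.2522  0.2664 -0.2524 -0.5573  0.0335  0.0617]
collar_top [0.4898 0.1574] res [ 0.0953 -0.5222 -0.0926  0.5066]
collar_top [0.4886 0.157 ] res [-0.1401 -0.3059  0.1445  0.3094]
collar_top [ 0.2467 -0.291 ] res [ 3.2583  7.3808 -6.0521 -2.5116]
collar_top [ 0.2467 -0.291 ] res [ 3.2583  7.3808 -6.0521 -2.5116]
plate corners S [array([0.4618, 0.0932]), array([0.5494, 0.1255]), array([0.5237, 0.2218]), array([0.429 , 0.1885])]
plate corners T [array([0.5244, 0.2152]), array([0.5449, 0.1107]), array([0.4446, 0.0945]), array([0.4271, 0.1977])]
tray corners T [array([ 0.6299, -0.235 ]), array([ 0.63  , -0.3053]), array([ 0.4271, -0.3111]), array([ 0.4245, -0.2403])]
[[ 0.0001  0.442  -0.897 ]
 [-0.0001 -0.897  -0.442 ]
 [-1.      0.0001  0.    ]]
```

View pics/c1.png

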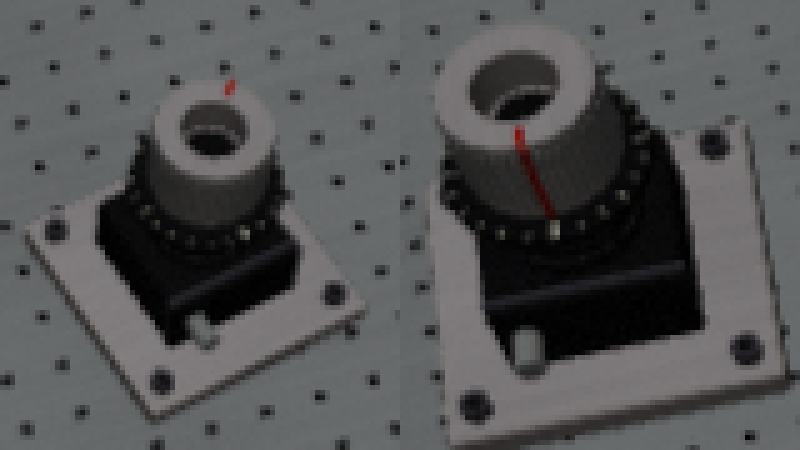

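The two collars are at scene (367,215) and (130,178). The left crop, (367,215), is clearly the smaller one and fits a 50 mm diameter to under a pixel, so it is the one meant. The larger look-alike misfits by up to 7 px. Its red line is at (371,203) and its thick mark at (374,231). The blue-lens cell sits in the middle well at (170,307).

```bash
cat >> h.py <<'E'
from scipy.spatial.transform import Rotation as Rot
def goto(x,y,z,yaw):
    s=robot.sense(); q=s["eef_rot"]; M=Rot.from_quat(np.r_[q[1:],q[0]])
    yy=np.array([np.cos(yaw),np.sin(yaw),0]); xx=np.array([0,0,-1.]); Tm=Rot.from_matrix(np.c_[xx,yy,np.cross(xx,yy)])
    print("t",np.round(M.inv().apply(np.array([x,y,z])-s["ee_pos"]),4),"w",np.round((M.inv()*Tm).as_rotvec(),4),"pos",np.round(s["ee_pos"],4),"q6",s["qpos"][5].round(3),"F",np.round(s["force"],1),"T",np.round(s["torque"],2),"gap",s["finger_gap"],"t",s["clock"])
E
python3 - <<'E'
from h import *
S=read_camera("scene"); c=np.array([.489,.1573])
for n,u,v,z in(("red",371.4,202.6,.117),("thick",374,231.4,.078)):
    d=atz(S,u,v,z)[:2]-c; print(n,np.hypot(*d),np.arctan2(d[1],d[0]))
goto(.5284,-.2725,.10,np.pi/2)
E
```

```text
red 0.019462337605018164 2.3892624646139136
thick 0.030807862439193503 0.16838948283955782
t [ 0.1423 -0.147  -0.3535] w [-2.6838e+00  1.0000e-04  0.0000e+00] pos [ 0.2763 -0.5606  0.2423] q6 -0.106 F [-0.7  0.6 -0.3] T [ 0.01  0.03 -0.05] gap 0.08539770626812412 t 1.65
```

Call:
carry_out(
  steps=[
    {"hand": -1,"tx": 0.02,"ty": -0.02,"tz": -0.04,"wx": -0.15},
    {"hand": -1,"tx": 0.03,"ty": -0.04,"tz": -0.08,"wx": -0.3},
    {"hand": -1,"tx": 0.04,"ty": -0.055,"tz": -0.12,"wx": -0.45},
    {"hand": -1,"tx": 0.05,"ty": -0.07,"tz": -0.16,"wx": -0.6},
    {"hand": -1,"tx": 0.06,"ty": -0.085,"tz": -0.2,"wx": -0.75},
    {"hand": -1,"tx": 0.06,"ty": -0.1,"tz": -0.24,"wx": -0.9},
    {"hand": -1,"tx": 0.06,"ty": -0.115,"tz": -0.28,"wx": -1.05},
    {"hand": -1,"tx": 0.06,"ty": -0.13,"tz": -0.32,"wx": -1.2},
    {"hand": -1,"tx": 0.06,"ty": -0.147,"tz": -0.3535,"wx": -1.35},
    {"hand": -1,"tx": 0.06,"ty": -0.147,"tz": -0.3535,"wx": -1.5},
  ],
)

```text
validation failed for argument at $.st...
```

```bash
python3 - <<'E'
from h import *
goto(.5284,-.2725,.09,np.pi/2)
E
```

```text
t [ 0.1523 -0.147  -0.3535] w [-2.6838e+00  1.0000e-04  0.0000e+00] pos [ 0.2763 -0.5606  0.2423] q6 -0.106 F [-0.7  0.6 -0.3] T [ 0.01  0.03 -0.05] gap 0.08539770626812412 t 1.65
```

Call:
carry_out(
  steps=[
    {"hand": -1,"tx": 0.02,"ty": -0.02,"tz": -0.04,"wx": -0.15,"wy": 0,"wz": 0},
    {"hand": -1,"tx": 0.03,"ty": -0.04,"tz": -0.08,"wx": -0.3,"wy": 0,"wz": 0},
    {"hand": -1,"tx": 0.04,"ty": -0.055,"tz": -0.12,"wx": -0.45,"wy": 0,"wz": 0},
    {"hand": -1,"tx": 0.05,"ty": -0.07,"tz": -0.16,"wx": -0.6,"wy": 0,"wz": 0},
    {"hand": -1,"tx": 0.06,"ty": -0.085,"tz": -0.2,"wx": -0.75,"wy": 0,"wz": 0},
    {"hand": -1,"tx": 0.06,"ty": -0.1,"tz": -0.24,"wx": -0.9,"wy": 0,"wz": 0},
    {"hand": -1,"tx": 0.06,"ty": -0.115,"tz": -0.28,"wx": -1.05,"wy": 0,"wz": 0},
    {"hand": -1,"tx": 0.06,"ty": -0.13,"tz": -0.32,"wx": -1.2,"wy": 0,"wz": 0},
    {"hand": -1,"tx": 0.06,"ty": -0.147,"tz": -0.3535,"wx": -1.35,"wy": 0,"wz": 0},
    {"hand": -1,"tx": 0.06,"ty": -0.147,"tz": -0.3535,"wx": -1.5,"wy": 0,"wz": 0},
  ],
)

```text
clock: 2.65
ee_pos: [0.5306, -0.2692, 0.1823]
eef_rot: [0.589, 0.392, 0.589, -0.391]
force: [0.4, 0.4, -0.4]
finger_gap: 0.0855
```

```bash
python3 - <<'E'
from h import *
goto(.5284,-.2725,.09,np.pi/2)
E
```

```text
t [ 0.0923 -0.0033  0.0022] w [-1.1737e+00  4.0000e-04 -5.0000e-04] pos [ 0.5306 -0.2692  0.1823] q6 -0.978 F [ 0.4  0.4 -0.4] T [-0.02 -0.02  0.03] gap 0.08546012255492519 t 2.65
```

Call:
carry_out(
  steps=[
    {"hand": -1,"tx": 0.02,"ty": 0,"tz": 0,"wx": -0.15,"wy": 0,"wz": 0},
    {"hand": -1,"tx": 0.04,"ty": 0,"tz": 0,"wx": -0.3,"wy": 0,"wz": 0},
    {"hand": -1,"tx": 0.06,"ty": 0,"tz": 0,"wx": -0.45,"wy": 0,"wz": 0},
    {"hand": -1,"tx": 0.08,"ty": 0,"tz": 0,"wx": -0.6,"wy": 0,"wz": 0},
    {"hand": -1,"tx": 0.09,"ty": 0,"tz": 0,"wx": -0.75,"wy": 0,"wz": 0},
    {"hand": -1,"tx": 0.09,"ty": 0,"tz": 0,"wx": -0.9,"wy": 0,"wz": 0},
    {"hand": -1,"tx": 0.09,"ty": 0,"tz": 0,"wx": -1.05,"wy": 0,"wz": 0},
    {"hand": -1,"tx": 0.09,"ty": 0,"tz": 0,"wx": -1.18,"wy": 0,"wz": 0},
    {"hand": -1,"tx": 0.09,"ty": 0,"tz": 0,"wx": -1.18,"wy": 0,"wz": 0},
    {"hand": -1,"tx": 0.09,"ty": 0,"tz": 0,"wx": -1.18,"wy": 0,"wz": 0},
  ],
)

```text
clock: 3.65
ee_pos: [0.5284, -0.2726, 0.0923]
eef_rot: [0.707, 0.003, 0.707, -0.003]
force: [-0.8, 0.4, 0.3]
finger_gap: 0.0851
```

```bash
python3 - <<'E'
from h import *
goto(.5284,-.2725,.033,np.pi/2)
E
```

```text
t [ 0.0593  0.0001 -0.    ] w [-0.0077  0.0001  0.0001] pos [ 0.5284 -0.2726  0.0923] q6 -2.15 F [-0.8  0.4  0.3] T [-0.01  0.01  0.02] gap 0.08505809807586706 t 3.65
```

Call:
carry_out(
  steps=[
    {"hand": -1,"tx": 0.02,"ty": 0,"tz": 0,"wx": 0,"wy": 0,"wz": 0},
    {"hand": -1,"tx": 0.04,"ty": 0,"tz": 0,"wx": 0,"wy": 0,"wz": 0},
    {"hand": -1,"tx": 0.058,"ty": 0,"tz": 0,"wx": 0,"wy": 0,"wz": 0},
    {"hand": -0.3,"tx": 0.058,"ty": 0,"tz": 0,"wx": 0,"wy": 0,"wz": 0},
    {"hand": 0,"tx": 0.058,"ty": 0,"tz": 0,"wx": 0,"wy": 0,"wz": 0},
    {"hand": 1,"tx": 0.058,"ty": 0,"tz": 0,"wx": 0,"wy": 0,"wz": 0},
    {"hand": 1,"tx": 0.058,"ty": 0,"tz": 0,"wx": 0,"wy": 0,"wz": 0},
    {"hand": 1,"tx": 0.058,"ty": 0,"tz": 0,"wx": 0,"wy": 0,"wz": 0},
    {"hand": 1,"tx": 0.058,"ty": 0,"tz": 0,"wx": 0,"wy": 0,"wz": 0},
    {"hand": 1,"tx": 0.058,"ty": 0,"tz": 0,"wx": 0,"wy": 0,"wz": 0},
  ],
  force=40,
)

```text
clock: 4.65
ee_pos: [0.5288, -0.2728, 0.0356]
eef_rot: [0.708, 0.001, 0.707, -0.002]
force: [-2.0, 0.2, 5.4]
finger_gap: 0.0305
```

Call:
carry_out(
  steps=[
    {"hand": 1,"tx": 0,"ty": 0,"tz": 0,"wx": 0,"wy": 0,"wz": 0},
    {"hand": 1,"tx": 0,"ty": 0,"tz": 0,"wx": 0,"wy": 0,"wz": 0},
    {"hand": 1,"tx": 0,"ty": 0,"tz": 0,"wx": 0,"wy": 0,"wz": 0},
  ],
)

```text
clock: 4.95
ee_pos: [0.5288, -0.2728, 0.0356]
eef_rot: [0.708, 0.001, 0.707, -0.002]
force: [-1.3, 0.5, 5.6]
finger_gap: 0.0302
```

```bash
python3 - <<'E'
from h import *
goto(.5284,-.2725,.033,np.pi/2)
S=read_camera("scene"); f=S["frame"]; cv2.imwrite("pics/g.png",cv2.resize(f[250:370,110:250],None,fx=5,fy=5,interpolation=3))
E
```

```text
t [ 0.0026  0.0003 -0.0004] w [-0.0042  0.0015  0.001 ] pos [ 0.5288 -0.2728  0.0356] q6 -2.154 F [-1.3  0.5  5.6] T [ 0.14  0.12 -0.04] gap 0.0301565844809939 t 4.95
```

View pics/g.png

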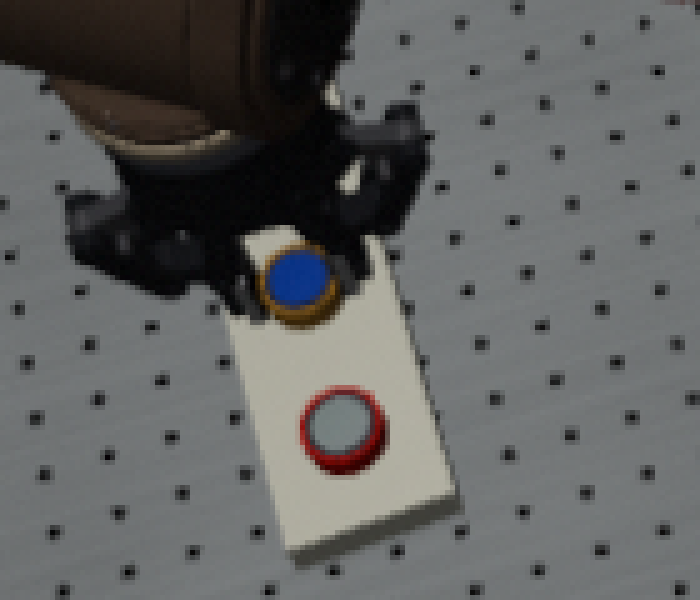

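Call:
carry_out(
  steps=[
    {"hand": 1,"tx": -0.005,"ty": 0,"tz": 0,"wx": 0,"wy": 0,"wz": 0},
    {"hand": 1,"tx": -0.015,"ty": 0,"tz": 0,"wx": 0,"wy": 0,"wz": 0},
    {"hand": 1,"tx": -0.03,"ty": 0,"tz": 0,"wx": 0,"wy": 0,"wz": 0},
    {"hand": 1,"tx": -0.06,"ty": 0,"tz": 0,"wx": 0,"wy": 0,"wz": 0},
    {"hand": 1,"tx": -0.1,"ty": 0,"tz": 0,"wx": 0,"wy": 0,"wz": 0},
    {"hand": 1,"tx": -0.14,"ty": 0,"tz": 0,"wx": 0,"wy": 0,"wz": 0},
    {"hand": 1,"tx": -0.17,"ty": 0.02,"tz": 0,"wx": 0,"wy": 0,"wz": 0},
    {"hand": 1,"tx": -0.17,"ty": 0.05,"tz": 0,"wx": 0,"wy": 0,"wz": 0},
    {"hand": 1,"tx": -0.17,"ty": 0.09,"tz": 0,"wx": 0,"wy": 0,"wz": 0},
    {"hand": 1,"tx": -0.17,"ty": 0.13,"tz": 0,"wx": 0,"wy": 0,"wz": 0},
  ],
)

```text
clock: 6.0
ee_pos: [0.5286, -0.1414, 0.2059]
eef_rot: [0.708, 0.001, 0.707, -0.002]
force: [1.0, 0.7, -1.2]
finger_gap: 0.03
```

Call:
carry_out(
  steps=[
    {"hand": 1,"tx": 0,"ty": 0.04,"tz": 0,"wx": 0,"wy": 0,"wz": 0},
    {"hand": 1,"tx": 0,"ty": 0.08,"tz": -0.01,"wx": 0,"wy": 0,"wz": 0},
    {"hand": 1,"tx": 0,"ty": 0.12,"tz": -0.02,"wx": 0,"wy": 0,"wz": 0},
    {"hand": 1,"tx": 0,"ty": 0.16,"tz": -0.03,"wx": 0,"wy": 0,"wz": 0},
    {"hand": 1,"tx": 0,"ty": 0.2,"tz": -0.039,"wx": 0,"wy": 0,"wz": 0},
    {"hand": 1,"tx": 0,"ty": 0.24,"tz": -0.039,"wx": 0,"wy": 0,"wz": 0},
    {"hand": 1,"tx": 0,"ty": 0.27,"tz": -0.039,"wx": 0,"wy": 0,"wz": 0},
    {"hand": 1,"tx": 0,"ty": 0.29,"tz": -0.039,"wx": 0,"wy": 0,"wz": 0},
    {"hand": 1,"tx": 0,"ty": 0.3,"tz": -0.039,"wx": 0,"wy": 0,"wz": 0},
    {"hand": 1,"tx": 0,"ty": 0.3,"tz": -0.039,"wx": 0,"wy": 0,"wz": 0},
  ],
)

```text
clock: 7.0
ee_pos: [0.4909, 0.1583, 0.205]
eef_rot: [0.707, 0.001, 0.707, -0.001]
force: [-0.9, 0.1, -0.5]
finger_gap: 0.0301
```

```bash
python3 - <<'E'
from h import *
goto(.489,.1573,.2,np.pi/2)
for n in("scene","top"):
    p=read_camera(n)
    s=robot.sense()["ee_pos"]; print(n,"predicted cell box",hullbox(p,[(.016,s[2]),(.016,s[2]-.0136)],s[0],s[1]))
    for r in finder.regions_of(p,"cell_center")[:2]: print(r["conf"],r["extent"])
    for r in finder.regions_of(p,"collar_top")[:2]: print("col",r["conf"],r["extent"])
    if n=="scene": cv2.imwrite("pics/h.png",cv2.resize(p["frame"][130:280,290:440],None,fx=4,fy=4,interpolation=3))
E
```

```text
t [ 0.005  -0.001  -0.0019] w [-0.0024  0.0009 -0.0001] pos [0.4909 0.1583 0.205 ] q6 -1.385 F [-0.9  0.1 -0.5] T [-0.01 -0.02  0.02] gap 0.03009426650189704 t 7.0
scene predicted cell box [363.23258508 177.2169488  380.71980952 195.04684847]
0.49 [366.0, 176.2, 383.1, 199.5]
col 0.77 [111.2, 158.7, 149.4, 200.4]
col 0.66 [356.8, 201.5, 380.8, 229.8]
top predicted cell box [261.52794868 234.46664273 277.34097414 250.35169839]
col 0.57 [457.6, 331.5, 490.9, 365.1]
```

View pics/h.png

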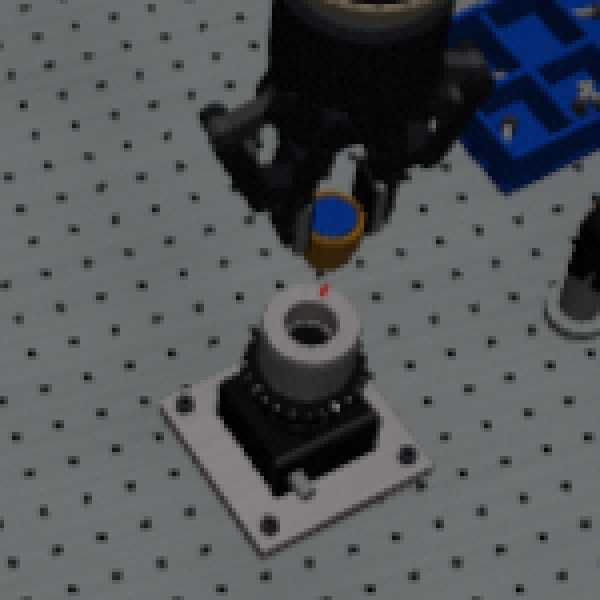

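Call:
carry_out(
  steps=[
    {"hand": 1,"tx": 0.01,"ty": -0.001,"tz": -0.001,"wx": 0,"wy": 0,"wz": 0},
    {"hand": 1,"tx": 0.03,"ty": -0.001,"tz": -0.001,"wx": 0,"wy": 0,"wz": 0},
    {"hand": 1,"tx": 0.05,"ty": -0.001,"tz": -0.001,"wx": 0,"wy": 0,"wz": 0},
    {"hand": 1,"tx": 0.05,"ty": -0.001,"tz": -0.001,"wx": 0,"wy": 0,"wz": 0},
    {"hand": 1,"tx": 0.05,"ty": -0.001,"tz": -0.001,"wx": 0,"wy": 0,"wz": 0},
  ],
)

```text
clock: 7.8
ee_pos: [0.49, 0.1564, 0.1541]
eef_rot: [0.707, 0.001, 0.707, -0.002]
force: [0.5, -0.9, 0.3]
finger_gap: 0.0299
```

```bash
python3 - <<'E'
from h import *
goto(.4896,.1573,.14,np.pi/2)
p=read_camera("scene"); f=p["frame"].astype(int); s=robot.sense()["ee_pos"]
m=((f[...,0]>f[...,2]+40)&(f[...,0]>f[...,1]+30)); m[:, :340]=0; m[:,400:]=0; m[:150]=0; m[260:]=0
n,l,st,ce=cv2.connectedComponentsWithStats(m.astype(np.uint8)); k=1+st[1:,4].argmax(); print(st[k],ce[k],atz(p,*ce[k],s[2]+.0004),s)
cv2.imwrite("pics/i.png",cv2.resize(p["frame"][160:250,325:415],None,fx=6,fy=6,interpolation=3))
E
```

```text
t [ 0.0141  0.0009 -0.0004] w [-0.0041 -0.001   0.0003] pos [0.49   0.1564 0.1541] q6 -1.386 F [ 0.5 -0.9  0.3] T [ 0.   -0.03 -0.05] gap 0.02992570735749169 t 7.8
[365 195  10  10  82] [369.25609756 199.48780488] [0.49070169 0.15611999 0.15502769] [0.4902594  0.15649069 0.15462769]
```

View pics/i.png

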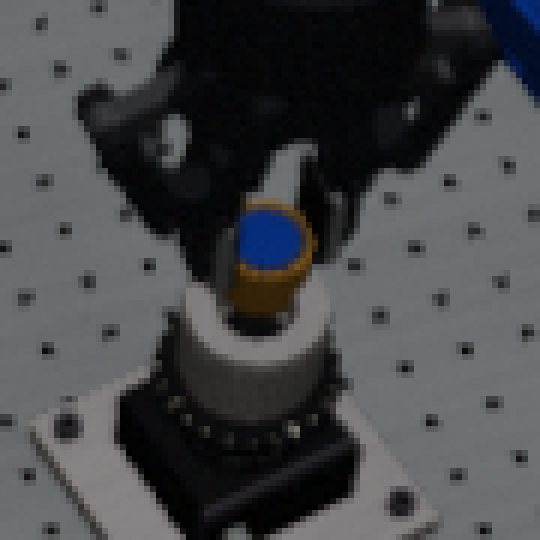

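Call:
carry_out(
  steps=[
    {"hand": 1,"tx": 0.002,"ty": 0.0011,"tz": -0.0007,"wx": 0,"wy": 0,"wz": 0},
    {"hand": 1,"tx": 0.005,"ty": 0.0011,"tz": -0.0007,"wx": 0,"wy": 0,"wz": 0},
    {"hand": 1,"tx": 0.008,"ty": 0.0011,"tz": -0.0007,"wx": 0,"wy": 0,"wz": 0},
    {"hand": 1,"tx": 0.011,"ty": 0.0011,"tz": -0.0007,"wx": 0,"wy": 0,"wz": 0},
    {"hand": 1,"tx": 0.013,"ty": 0.0011,"tz": -0.0007,"wx": 0,"wy": 0,"wz": 0},
    {"hand": 1,"tx": 0.014,"ty": 0.0011,"tz": -0.0007,"wx": 0,"wy": 0,"wz": 0},
    {"hand": 1,"tx": 0.014,"ty": 0.0011,"tz": -0.0007,"wx": 0,"wy": 0,"wz": 0},
  ],
)

```text
clock: 8.55
ee_pos: [0.4893, 0.1575, 0.1401]
eef_rot: [0.707, 0.001, 0.707, -0.001]
force: [0.4, -2.4, -1.0]
finger_gap: 0.0302
```

Call:
carry_out(
  steps=[
    {"hand": 1,"tx": 0.002,"ty": -0.0003,"tz": 0,"wx": 0,"wy": 0,"wz": 0},
    {"hand": 1,"tx": 0.004,"ty": -0.0003,"tz": 0,"wx": 0,"wy": 0,"wz": 0},
    {"hand": 1,"tx": 0.006,"ty": -0.0003,"tz": 0,"wx": 0,"wy": 0,"wz": 0},
    {"hand": 1,"tx": 0.0075,"ty": -0.0003,"tz": 0,"wx": 0,"wy": 0,"wz": 0},
    {"hand": 1,"tx": 0.0075,"ty": -0.0003,"tz": 0,"wx": 0,"wy": 0,"wz": 0},
  ],
)

```text
clock: 9.05
ee_pos: [0.4893, 0.1574, 0.1325]
eef_rot: [0.707, 0.001, 0.707, -0.001]
force: [1.0, -3.0, -1.2]
finger_gap: 0.03
```

Call:
carry_out(
  steps=[
    {"hand": 1,"tx": 0.001,"ty": 0,"tz": 0,"wx": 0,"wy": 0,"wz": 0},
    {"hand": 1,"tx": 0.0015,"ty": 0,"tz": 0,"wx": 0,"wy": 0,"wz": 0},
    {"hand": 0.1,"tx": 0.0015,"ty": 0,"tz": 0,"wx": 0,"wy": 0,"wz": 0},
    {"hand": -0.2,"tx": 0.001,"ty": 0,"tz": 0,"wx": 0,"wy": 0,"wz": 0},
    {"hand": -1,"tx": 0,"ty": 0,"tz": 0,"wx": 0,"wy": 0,"wz": 0},
    {"hand": -1,"tx": -0.002,"ty": 0,"tz": 0,"wx": 0,"wy": 0,"wz": 0},
    {"hand": -1,"tx": -0.004,"ty": 0,"tz": 0,"wx": 0,"wy": 0,"wz": 0},
    {"hand": -1,"tx": -0.004,"ty": 0,"tz": 0,"wx": 0,"wy": 0,"wz": 0},
  ],
)

```text
clock: 9.85
ee_pos: [0.4895, 0.1575, 0.1371]
eef_rot: [0.707, 0.001, 0.707, -0.001]
force: [-1.0, 0.3, -0.1]
finger_gap: 0.0851
```

```bash
python3 - <<'E'
from h import *
goto(.4892,.1574,.105,np.pi/2)
p=read_camera("scene"); f=p["frame"].astype(int)
m=((f[...,0]>f[...,2]+40)&(f[...,0]>f[...,1]+30)); m[:, :340]=0; m[:,400:]=0; m[:150]=0; m[260:]=0
n,l,st,ce=cv2.connectedComponentsWithStats(m.astype(np.uint8)); k=1+st[1:,4].argmax(); print(st[k],ce[k],atz(p,*ce[k],.1308))
cv2.imwrite("pics/j.png",cv2.resize(p["frame"][170:260,325:415],None,fx=6,fy=6,interpolation=3))
E
```

```text
t [ 0.0321 -0.0001 -0.0003] w [-0.0038  0.0006 -0.0001] pos [0.4895 0.1575 0.1371] q6 -1.384 F [-1.   0.3 -0.1] T [0.01 0.01 0.03] gap 0.08510717285517702 t 9.85
[363 202  11   9  84] [368.05952381 206.07142857] [0.48940449 0.1562963  0.1308    ]
```

View pics/j.png

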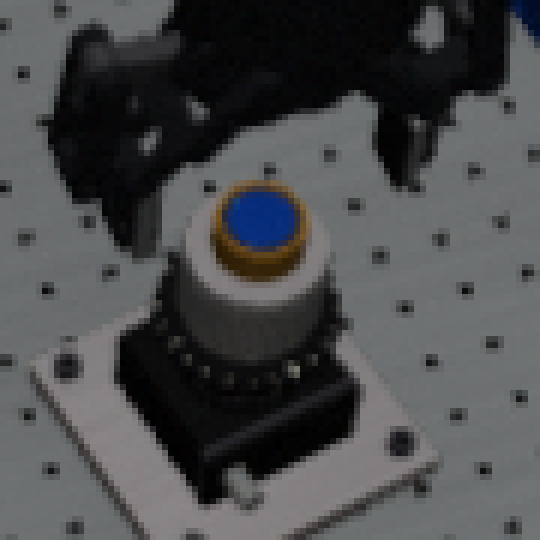

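Lens cell is seated: blue lens at scene (368,206), rim flat on the collar. Now gripping the collar.

Call:
carry_out(
  steps=[
    {"hand": -1,"tx": 0.015,"ty": 0,"tz": 0,"wx": 0,"wy": 0,"wz": 0},
    {"hand": -1,"tx": 0.03,"ty": 0,"tz": 0,"wx": 0,"wy": 0,"wz": 0},
    {"hand": -1,"tx": 0.043,"ty": 0,"tz": 0,"wx": 0,"wy": 0,"wz": 0},
    {"hand": -0.5,"tx": 0.043,"ty": 0,"tz": 0,"wx": 0,"wy": 0,"wz": 0},
    {"hand": -0.3,"tx": 0.043,"ty": 0,"tz": 0,"wx": 0,"wy": 0,"wz": 0},
    {"hand": 1,"tx": 0.043,"ty": 0,"tz": 0,"wx": 0,"wy": 0,"wz": 0},
    {"hand": 1,"tx": 0.043,"ty": 0,"tz": 0,"wx": 0,"wy": 0,"wz": 0},
    {"hand": 1,"tx": 0.043,"ty": 0,"tz": 0,"wx": 0,"wy": 0,"wz": 0},
    {"hand": 1,"tx": 0.043,"ty": 0,"tz": 0,"wx": 0,"wy": 0,"wz": 0},
  ],
  force=60,
)

```text
clock: 10.8
ee_pos: [0.4896, 0.1569, 0.0949]
eef_rot: [0.708, 0.001, 0.707, -0.001]
force: [-2.4, -7.1, 6.2]
finger_gap: 0.0489
```

```bash
python3 - <<'E'
from h import *
goto(.4893,.1574,.094,np.pi/2)
E
```

```text
t [ 0.0009  0.0005 -0.0003] w [-0.0036  0.0012  0.0006] pos [0.4896 0.1569 0.0949] q6 -1.384 F [-2.4 -7.1  6.2] T [-1.09  0.19 -0.  ] gap 0.04890066147574716 t 10.8
```

Call:
carry_out(
  steps=[
    {"hand": 1,"tx": -0.0006,"ty": -0.0006,"tz": 0,"wx": 0.05,"wy": 0,"wz": 0},
    {"hand": 1,"tx": -0.0004,"ty": -0.0006,"tz": 0,"wx": 0.17,"wy": 0,"wz": 0},
    {"hand": 1,"tx": -0.0002,"ty": -0.0006,"tz": 0,"wx": 0.29,"wy": 0,"wz": 0},
    {"hand": 1,"tx": 0,"ty": -0.0006,"tz": 0,"wx": 0.41,"wy": 0,"wz": 0},
    {"hand": 1,"tx": 0.0001,"ty": -0.0006,"tz": 0,"wx": 0.53,"wy": 0,"wz": 0},
    {"hand": 1,"tx": 0.0002,"ty": -0.0006,"tz": 0,"wx": 0.65,"wy": 0,"wz": 0},
    {"hand": 1,"tx": 0.0003,"ty": -0.0006,"tz": 0,"wx": 0.77,"wy": 0,"wz": 0},
    {"hand": 1,"tx": 0.0005,"ty": -0.0006,"tz": 0,"wx": 0.89,"wy": 0,"wz": 0},
    {"hand": 1,"tx": 0.0007,"ty": -0.0006,"tz": 0,"wx": 1.0,"wy": 0,"wz": 0},
    {"hand": 1,"tx": 0.0007,"ty": -0.0006,"tz": 0,"wx": 1.0,"wy": 0,"wz": 0},
  ],
)

```text
clock: 11.8
ee_pos: [0.4898, 0.1569, 0.0939]
eef_rot: [0.62, 0.341, 0.619, -0.34]
force: [0.3, -0.0, 1.0]
finger_gap: 0.0489
```

```bash
cat >> h.py <<'E'
def look(name=None):
    s=robot.sense(); q=s["eef_rot"]; y=Rot.from_quat(np.r_[q[1:],q[0]]).as_matrix()[:,1]
    print("yaw",np.arctan2(y[1],y[0]).round(4),"pos",s["ee_pos"].round(4),"q6",s["qpos"][5].round(3),"F",s["force"].round(1),"T",s["torque"].round(3),"gap",s["finger_gap"].round(4),s["clock"])
    p=read_camera("scene"); f=p["frame"]
    c=f[180:240,335:405].astype(int); m=(c[...,2]>c[...,1]+50)&(c[...,2]>c[...,0]+50)
    yy,xx=np.nonzero(m)
    if len(xx):
        u,v=xx.mean()+335,yy.mean()+180; z=s["ee_pos"][2]+.0225; d=atz(p,u,v,z)[:2]-[.4893,.1568]
        print("red",len(xx),u,v,"r",np.hypot(*d).round(4),"ang",np.arctan2(d[1],d[0]).round(3),"phi",(np.arctan2(d[1],d[0])-.168).round(3))
    if name: cv2.imwrite(name,cv2.resize(f[170:260,325:415],None,fx=6,fy=6,interpolation=3))
E
python3 -c "
from h import *
look()"
```

```text
Traceback (most recent call last):
  File "h.py", line 23, in look
    print("yaw",np.arctan2(y[1],y[0]).round(4),"pos",s["ee_pos"].round(4),"q6",s["qpos"][5].round(3),"F",s["force"].round(1),"T",s["torque"].round(3),"gap",s["finger_gap"].round(4),s["clock"])
                                                                                                                                                            ^^^^^^^^^^^^^^^^^^^^^
AttributeError: 'float' object has no attribute 'round'
```

```bash
sed -i 's/s\["finger_gap"\].round(4)/round(float(s["finger_gap"]),4)/' h.py; python3 -c "
from h import *
look()"
```

```text
yaw 0.5653 pos [0.4898 0.1569 0.0939] q6 -0.384 F [ 0.3 -0.   1. ] T [ 0.119 -0.199 -0.048] gap 0.0489 11.8
```

Call:
carry_out(
  steps=[
    {"hand": 1,"tx": 0.0002,"ty": 0,"tz": 0,"wx": 0.12,"wy": 0,"wz": 0},
    {"hand": 1,"tx": 0.0003,"ty": 0,"tz": 0,"wx": 0.24,"wy": 0,"wz": 0},
    {"hand": 1,"tx": 0.0005,"ty": 0,"tz": 0,"wx": 0.36,"wy": 0,"wz": 0},
    {"hand": 1,"tx": 0.0006,"ty": 0,"tz": 0,"wx": 0.48,"wy": 0,"wz": 0},
    {"hand": 1,"tx": 0.0008,"ty": 0,"tz": 0,"wx": 0.6,"wy": 0,"wz": 0},
    {"hand": 1,"tx": 0.0009,"ty": 0,"tz": 0,"wx": 0.72,"wy": 0,"wz": 0},
    {"hand": 1,"tx": 0.0011,"ty": 0,"tz": 0,"wx": 0.84,"wy": 0,"wz": 0},
    {"hand": 1,"tx": 0.0012,"ty": 0,"tz": 0,"wx": 0.95,"wy": 0,"wz": 0},
    {"hand": 1,"tx": 0.0012,"ty": 0,"tz": 0,"wx": 0.95,"wy": 0,"wz": 0},
    {"hand": 1,"tx": 0.0012,"ty": 0,"tz": 0,"wx": 0.95,"wy": 0,"wz": 0},
  ],
)

```text
clock: 12.85
ee_pos: [0.4901, 0.1569, 0.0925]
eef_rot: [0.398, 0.586, 0.397, -0.584]
force: [3.2, -0.2, 5.4]
finger_gap: 0.0487
```

```bash
python3 -c "
from h import *
look('pics/k.png')"
```

```text
yaw -0.3781 pos [0.4901 0.1569 0.0925] q6 0.56 F [ 3.2 -0.2  5.4] T [-0.223 -0.668 -0.11 ] gap 0.0487 12.85
```

View pics/k.png

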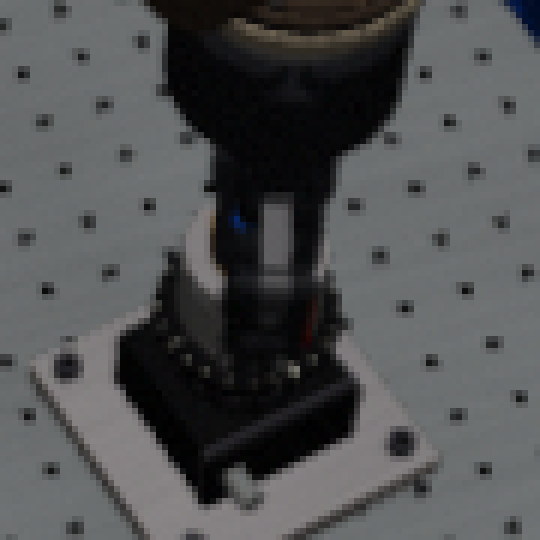

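Call:
carry_out(
  steps=[
    {"hand": 1,"tx": 0.0,"ty": 0,"tz": 0,"wx": 0.05,"wy": 0,"wz": 0},
    {"hand": 1,"tx": 0.0,"ty": 0,"tz": 0,"wx": 0.1,"wy": 0,"wz": 0},
    {"hand": 1,"tx": 0.0001,"ty": 0,"tz": 0,"wx": 0.15,"wy": 0,"wz": 0},
    {"hand": 1,"tx": 0.0001,"ty": 0,"tz": 0,"wx": 0.15,"wy": 0,"wz": 0},
  ],
)

```text
clock: 13.3
ee_pos: [0.4901, 0.1568, 0.0923]
eef_rot: [0.352, 0.614, 0.351, -0.613]
force: [3.3, -1.3, 4.9]
finger_gap: 0.049
```

```bash
python3 -c "
from h import *
look()"
```

```text
yaw -0.5306 pos [0.4901 0.1568 0.0923] q6 0.712 F [ 3.3 -1.3  4.9] T [-0.236 -0.741 -0.059] gap 0.049 13.3
red 7 374.2857142857143 217.71428571428572 r 0.0216 ang 0.298 phi 0.13
```

Call:
carry_out(
  steps=[
    {"hand": 1,"tx": 0.0001,"ty": 0,"tz": 0,"wx": 0.05,"wy": 0,"wz": 0},
    {"hand": 1,"tx": 0.0001,"ty": 0,"tz": 0,"wx": 0.08,"wy": 0,"wz": 0},
    {"hand": 1,"tx": 0.0001,"ty": 0,"tz": 0,"wx": 0.08,"wy": 0,"wz": 0},
  ],
)

```text
clock: 13.65
ee_pos: [0.4902, 0.1568, 0.0922]
eef_rot: [0.327, 0.628, 0.326, -0.626]
force: [3.9, -1.4, 4.6]
finger_gap: 0.0489
```

```bash
python3 -c "
from h import *
look()"
```

```text
yaw -0.6099 pos [0.4902 0.1568 0.0922] q6 0.792 F [ 3.9 -1.4  4.6] T [-0.248 -0.761 -0.09 ] gap 0.0489 13.65
red 6 374.0 218.5 r 0.0228 ang 0.227 phi 0.059
```

Call:
carry_out(
  steps=[
    {"hand": 1,"tx": 0.0001,"ty": 0,"tz": 0,"wx": 0.04,"wy": 0,"wz": 0},
    {"hand": 1,"tx": 0.0001,"ty": 0,"tz": 0,"wx": 0.04,"wy": 0,"wz": 0},
  ],
)

```text
clock: 13.9
ee_pos: [0.4902, 0.1568, 0.0921]
eef_rot: [0.314, 0.634, 0.314, -0.633]
force: [4.8, -0.4, 6.2]
finger_gap: 0.0489
```

```bash
python3 -c "
from h import *
look()"
```

```text
yaw -0.6501 pos [0.4902 0.1568 0.0921] q6 0.832 F [ 4.8 -0.4  6.2] T [-0.321 -0.69  -0.087] gap 0.0489 13.9
red 4 374.0 219.25 r 0.0242 ang 0.186 phi 0.018
```

Call:
carry_out(
  steps=[
    {"hand": 1,"tx": 0.0001,"ty": 0,"tz": 0,"wx": 0.04,"wy": 0,"wz": 0},
    {"hand": 1,"tx": 0.0001,"ty": 0,"tz": 0,"wx": 0.04,"wy": 0,"wz": 0},
  ],
)

```text
clock: 14.15
ee_pos: [0.4902, 0.1568, 0.0921]
eef_rot: [0.302, 0.64, 0.301, -0.639]
force: [3.2, -0.6, 6.3]
finger_gap: 0.049
```

```bash
python3 -c "
from h import *
look()"
```

```text
yaw -0.6902 pos [0.4902 0.1568 0.0921] q6 0.872 F [ 3.2 -0.6  6.3] T [-0.364 -0.673 -0.162] gap 0.049 14.15
red 5 372.8 218.4 r 0.0213 ang 0.139 phi -0.029
```

Call:
carry_out(
  steps=[
    {"hand": 1,"tx": 0.0001,"ty": 0,"tz": 0,"wx": 0.04,"wy": 0,"wz": 0},
    {"hand": 1,"tx": 0.0001,"ty": 0,"tz": 0,"wx": 0.04,"wy": 0,"wz": 0},
  ],
)

```text
clock: 14.4
ee_pos: [0.4902, 0.1567, 0.092]
eef_rot: [0.29, 0.646, 0.289, -0.645]
force: [3.6, -1.3, 7.3]
finger_gap: 0.049
```

```bash
python3 -c "
from h import *
look()"
```

```text
yaw -0.7284 pos [0.4902 0.1567 0.092 ] q6 0.911 F [ 3.6 -1.3  7.3] T [-0.378 -0.674  0.663] gap 0.049 14.4
red 5 372.6 218.4 r 0.0211 ang 0.124 phi -0.044
```

Call:
carry_out(
  steps=[
    {"hand": 1,"tx": 0,"ty": 0,"tz": 0,"wx": 0.03,"wy": 0,"wz": 0},
    {"hand": 1,"tx": 0,"ty": 0,"tz": 0,"wx": 0.03,"wy": 0,"wz": 0},
  ],
  force=80,
)

```text
clock: 14.65
ee_pos: [0.4901, 0.1567, 0.0921]
eef_rot: [0.281, 0.65, 0.279, -0.649]
force: [3.4, -1.7, 7.6]
finger_gap: 0.0484
```

```bash
python3 -c "
from h import *
look('pics/l.png')"
```

```text
yaw -0.7567 pos [0.4901 0.1567 0.0921] q6 0.94 F [ 3.4 -1.7  7.6] T [-0.391 -0.655  1.33 ] gap 0.0484 14.65
red 3 372.6666666666667 219.0 r 0.0225 ang 0.097 phi -0.071
```

View pics/l.png

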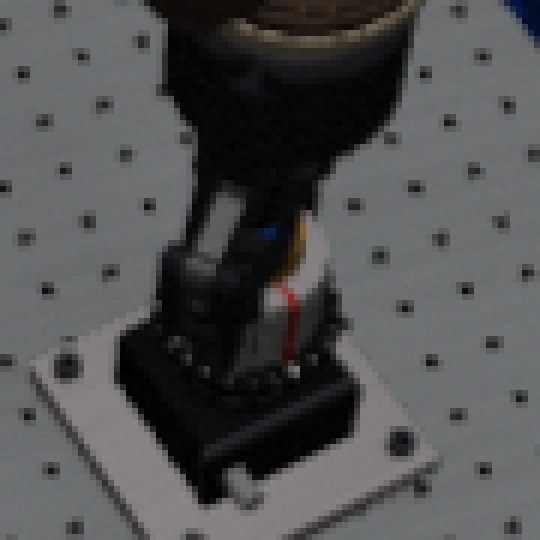

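Call:
carry_out(
  steps=[
    {"hand": 1,"tx": 0,"ty": 0,"tz": 0,"wx": -0.03,"wy": 0,"wz": 0},
    {"hand": 1,"tx": 0,"ty": 0,"tz": 0,"wx": -0.03,"wy": 0,"wz": 0},
  ],
)

```text
clock: 14.9
ee_pos: [0.4901, 0.1567, 0.0921]
eef_rot: [0.29, 0.646, 0.289, -0.644]
force: [3.2, -1.9, 7.3]
finger_gap: 0.0488
```

```bash
python3 -c "
from h import *
look()"
```

```text
yaw -0.7262 pos [0.4901 0.1567 0.0921] q6 0.909 F [ 3.2 -1.9  7.3] T [-0.439 -0.534  0.654] gap 0.0488 14.9
red 5 372.6 218.4 r 0.0211 ang 0.123 phi -0.045
```

Call:
carry_out(
  steps=[
    {"hand": 1,"tx": 0,"ty": 0,"tz": 0,"wx": -0.03,"wy": 0,"wz": 0},
    {"hand": 1,"tx": 0,"ty": 0,"tz": 0,"wx": -0.03,"wy": 0,"wz": 0},
  ],
)

```text
clock: 15.15
ee_pos: [0.4901, 0.1568, 0.0921]
eef_rot: [0.299, 0.642, 0.299, -0.64]
force: [2.4, -1.9, 7.7]
finger_gap: 0.0487
```

```bash
python3 -c "
from h import *
look()"
```

```text
yaw -0.6976 pos [0.4901 0.1568 0.0921] q6 0.879 F [ 2.4 -1.9  7.7] T [-0.374 -0.581  0.093] gap 0.0487 15.15
red 5 372.8 218.4 r 0.0213 ang 0.139 phi -0.029
```

Call:
carry_out(
  steps=[
    {"hand": 1,"tx": -0.0003,"ty": 0,"tz": 0,"wx": -0.12,"wy": 0,"wz": 0},
    {"hand": 1,"tx": -0.0005,"ty": 0,"tz": 0,"wx": -0.24,"wy": 0,"wz": 0},
    {"hand": 1,"tx": -0.0007,"ty": 0,"tz": 0,"wx": -0.36,"wy": 0,"wz": 0},
    {"hand": 1,"tx": -0.0009,"ty": 0,"tz": 0,"wx": -0.48,"wy": 0,"wz": 0},
    {"hand": 1,"tx": -0.0011,"ty": 0,"tz": 0,"wx": -0.6,"wy": 0,"wz": 0},
    {"hand": 1,"tx": -0.0013,"ty": 0,"tz": 0,"wx": -0.72,"wy": 0,"wz": 0},
    {"hand": 1,"tx": -0.0015,"ty": 0,"tz": 0,"wx": -0.84,"wy": 0,"wz": 0},
    {"hand": 1,"tx": -0.0017,"ty": 0,"tz": 0,"wx": -0.96,"wy": 0,"wz": 0},
    {"hand": 1,"tx": -0.0019,"ty": 0,"tz": 0,"wx": -1.08,"wy": 0,"wz": 0},
    {"hand": 1,"tx": -0.0021,"ty": 0,"tz": 0,"wx": -1.2,"wy": 0,"wz": 0},
  ],
)

```text
clock: 16.2
ee_pos: [0.4898, 0.1569, 0.0938]
eef_rot: [0.61, 0.359, 0.609, -0.359]
force: [2.9, 0.0, 2.3]
finger_gap: 0.0485
```

Call:
carry_out(
  steps=[
    {"hand": 1,"tx": -0.0002,"ty": 0,"tz": 0,"wx": -0.12,"wy": 0,"wz": 0},
    {"hand": 1,"tx": -0.0004,"ty": 0,"tz": 0,"wx": -0.24,"wy": 0,"wz": 0},
    {"hand": 1,"tx": -0.0005,"ty": 0,"tz": 0,"wx": -0.32,"wy": 0,"wz": 0},
    {"hand": 1,"tx": -0.0006,"ty": 0,"tz": 0,"wx": -0.374,"wy": 0,"wz": 0},
    {"hand": 1,"tx": -0.0006,"ty": 0,"tz": 0,"wx": -0.374,"wy": 0,"wz": 0},
    {"hand": 1,"tx": -0.0006,"ty": 0,"tz": 0,"wx": -0.374,"wy": 0,"wz": 0},
  ],
)

```text
clock: 16.8
ee_pos: [0.4897, 0.1569, 0.0943]
eef_rot: [0.665, 0.242, 0.664, -0.242]
force: [3.2, 1.0, 3.7]
finger_gap: 0.0486
```

```bash
python3 -c "
from h import *
look('pics/m.png')"
```

```text
yaw 0.8715 pos [0.4897 0.1569 0.0943] q6 -0.69 F [3.2 1.  3.7] T [ 0.145 -0.652  0.069] gap 0.0486 16.8
```

View pics/m.png

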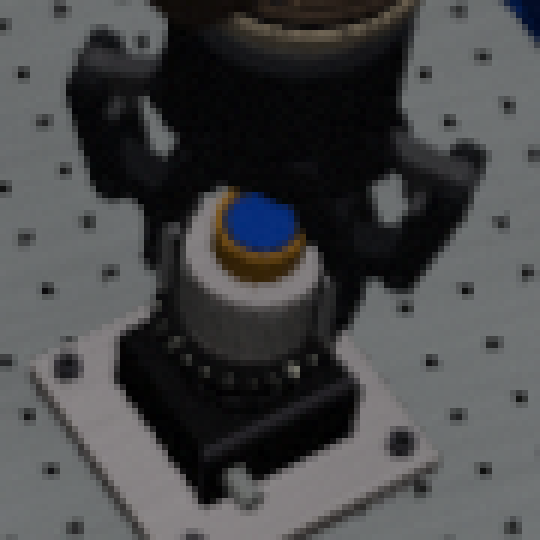

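```bash
python3 -c "
from h import *
s=robot.sense(); print(s['joint_vel'].round(3),s['torque'].round(3)); robot.hand_in()"
```

```text
[-0.001  0.     0.     0.     0.     0.004] [ 0.112 -0.694  0.03 ]
the job is handed in; nothing more can be done
```

The job is done and handed in, at about 17 s on the clock. The brass cell with the blue lens sits lens up in the bore of the smaller focus collar, with its rim flat on the top face. The collar was screwed down clockwise to the shoulder and backed off a quarter turn. The gripper is still holding it, at rest, with an 80 N grip.

- **Bottoming out:** the torque rose sharply to 1.33 N m, and the picture showed the red line within a few degrees of the thick white mark. Torque fell back along the same slope as I eased off, so the grip had not slipped.
- **Quarter turn:** I backed off 1.567 rad from where the torque began to rise, against an ideal 1.571. The collar's starting turn worked out at about 2.26 rad by feel, and the first picture had given 2.22.
- **Forces:** every force I read stayed under 10 N, including a light touch on the tray (about 5.5 N) while gripping the cell. I only read them at the end of each move.
- **Not confirmed:** in the final view the gripper hides the red line, so the quarter-turn setting rests on the arm's readings rather than a picture. I did not look again at the other cells or the rest of the table after the last move.

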